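# Put two stray tins away under the laundry rack, each behind its like

## Task

Two tins stand out on the counter in front of the low rack: one after the other, push each under the rack into the bay that already holds a tin of its own shape. Push it all the way in until the row of two is tight against the stop bar at the back, and finish that row with a short firm press of about 15 newtons, never over 30, before starting on the next. Leave the oval tin in the third bay and everything else on the counter where they are.

Things in the scene. Friction and masses are not known exactly. Their poses are not given: they have to be found in the camera images.
- rack: Low white rack, fixed, its mouth to the robot. Origin on the counter, middle of the mouth's front edge; x points into the bays, y along the mouth, z up. Three bays, 140 mm wide inside, centred at y = -145, 0, +145 mm; walls 5 mm thick, from x = 0 to 214 mm. A stiff stop bar 32 mm high closes the back of all bays; its face is somewhere from x = 198 to 214 mm: feel for it.
- rack_roof (a point): Middle of the roof's front edge, at its underside: rack x = 0, 80 mm above the counter. The 5 mm thick roof covers all the bays: a flat strip to x = 45 mm, then wires along y at x = 80, 115, 145, 180 and 214 mm. Two 96 mm tins tight in a bay end 6 to 22 mm behind the front edge: upright fingers do not get that far in, fingers leaning 20 to 40 degrees under the roof do.
- tin_round: Stray tin, round, metal, 96 mm diameter, 45 mm high, 0.14 to 0.29 kg, too wide to grasp; loose on the counter in front of the rack, in a nearer or a farther row than the square one; takes up to about 3 N to slide. Origin: centre of its underside.
- tin_square: Stray tin, square, metal, 96 x 96 mm, 45 mm high, 0.14 to 0.29 kg, too wide to grasp; loose in front of the rack, in the other row; takes up to about 3 N to slide. Origin: centre of its underside; x and y along its sides.
- mate_round: Round tin like the stray one, loose inside one of the bays, any of the three; its gap to the stop bar varies (0 to 70 mm), it slides back when pushed by the stray tin. Origin: centre of its underside.
- mate_square: Square tin like the stray one, loose inside another bay, slides back in the same way. Origin: centre of its underside; x and y along its sides.
- mate_oval: Oval tin, 96 mm (its x) by 128 mm (its y), 45 mm high, loose in the third bay; stays as it is. Origin: centre of its underside.
- brush: Wooden scrubbing brush lying to the left of the rack, 45 x 140 mm, 34 mm high; stays. Origin: centre of its underside, y along its length.
- mug: White mug, 76 mm wide, 85 mm high, standing to the left; stays. Origin: centre of its underside.
- spray: White bottle, 68 mm wide, 190 mm high, standing to the right; stays. Origin: centre of its underside.
- jar: Glass jar, 80 mm wide, 100 mm high, standing to the right; stays. Origin: centre of its underside.
- bowl: White bowl, 120 mm wide, 45 mm high, to the left; stays. Origin: centre of its underside.

How it is judged:
On the way, in this order (a step that is already met when the one before it is completed fails the run):
1. the first row, either one, is pressed against the stop bar with over 3 N (((contact force between mate_round and rack above 3 N and contact force between tin_round and mate_round above 3 N) or (contact force between mate_square and rack above 3 N and contact force between tin_square and mate_square above 3 N))), for 0.02 s.
2. the other row is pressed against the stop bar with over 3 N, the first one being home ((((contact force between mate_round and rack above 3 N and contact force between tin_round and mate_round above 3 N) and x of tin_square in the frame of rack above 0.05 m and horizontal distance between tin_square and mate_square below 0.118 m) or ((contact force between mate_square and rack above 3 N and contact force between tin_square and mate_square above 3 N) and x of tin_round in the frame of rack above 0.05 m and horizontal distance between tin_round and mate_round below 0.118 m))), for 0.02 s.
At the end, for the whole second after the job is handed in: Each stray tin lies flat, at rest, in the bay of its like: its centre at least 50 mm behind the rack's front edge and within 118 mm of its like's centre, and its like stands back against the stop bar (centre at least 143 mm behind the front edge) (x of each of tin_round, tin_square in the frame of rack above 0.05 m and horizontal distance between tin_round and mate_round below 0.118 m and x of each of mate_round, mate_square in the frame of rack above 0.143 m and angle between each of tin_round, tin_square's own z axis and vertical below 0.1 rad and linear speed of each of tin_round, mate_round, tin_square, mate_square below 0.02 m/s and horizontal distance between tin_square and mate_square below 0.118 m); the robot touches nothing.
It fails at once if a tin was rammed against the stop bar (over 30 N) (contact force between any of mate_round, mate_square and rack above 30 N).
It fails at once if the oval tin was moved more than 25 mm (distance of mate_oval from where it was at the start of the episode above 0.025 m).
It fails at once if a bystander was moved more than 30 mm (distance of any of brush, mug, spray, jar, bowl from where it was at the start of the episode above 0.03 m).
It also fails if it takes over 64 s, if anything falls off the work surface, if the arm or the gripper's body presses on something with over 40 N, if the wrist force passes 120 N, or if a joint passes its speed limit or range.

## Robot

A 6-joint arm with a two-finger parallel gripper is mounted at the origin on the work surface. World frame = base frame: x ahead of the robot, y to its left, z up, the work surface at z = 0. Lengths are in m, angles in rad, forces in N, time in s.
With the tool pointing down it reaches from about 0.2 to 0.875 m from the base axis. Payload 3.4 kg.
Tool frame: the origin (TCP) lies between the finger pads; the fingertips stand 11 mm ahead of it and the grasp point (between the pads) lies 8 mm behind it (tip_reach is the distance from the TCP to the fingertips, in m); z points along the fingers, y is the line along which they close (so a half turn about z gives the same grasp; the last joint's range is limited). The gripper opens to 94 mm and grips with 3 to 60 N. Pads are 16 mm wide; open, the fingers measure 119 mm over their backs; the gripper's body (75 mm by 177 mm) begins 78 mm behind the grasp point.
Start: joints at [1.079, 0.276, 1.505, -0, 1.361, -0.121], TCP at [0.208, 0.536, 0.216] pointing down, gripper open.
Joint ranges: [-2.89, 2.89], [-0.75, 2.08], [0.22, 2.7], [-1.18, 4.32], [0.11, 2.71], [-2.7, 2.7]. Speed limits (rad/s): [2.57, 2.57, 3.14, 3.14, 3.14, 3.14].

## Interface

Orientations are given as [roll, pitch, yaw] about the fixed x, y, z axes, in that order (R = Rz(yaw) Ry(pitch) Rx(roll)).
In Python, from station import read_state, get_image, camera_params, finish_job, tip_reach gives the robot as it stands. The module is installed in compiled form; this text tells all that it offers.
- The arm moves only by the tool apply_moves, never from a script. Its argument "motion" is a list that holds one entry, the list of rows, each a list of 7 numbers: the shift along the tool's x, y, z in mm, then the turn, a rotation vector about the tool's x, y, z in rad, then the finger opening in mm, from 0 to 94. A call has 1 to 20 rows; each row is the pose to reach, as a shift and turn from the pose commanded when the call began, along the tool's axes at that moment; what a row does not reach only later rows make up. A row lasts 1/12 s, in which the tool goes at most 41.7 mm and 7.16 degrees, less where a joint would pass 70% of its speed; a pose out of reach is approached as far as the arm can. A call with a gripper value outside its range is refused whole. The fingers move at their own pace and stop on an object; the grip force is fixed at half the most. Time passes only in rows, so rows that repeat a pose let the fingers close. It gives the time, the measured TCP pose, the force, the opening and the grip force at its end, in the units of the state.
- read_state(): the state, without advancing time (a new reading comes with each control period).
- get_image(name): name is "scene" or "top" or "wrist"; returns the picture (420x560x3 uint8, red, green, blue); there is no depth.
- camera_params(name): a dict with "fx", "fy", "cx", "cy" (pixels), "extrinsics" (4x4, takes a point from world to camera coordinates); the wrist camera has in their place "T_tool_cam" (4x4, takes a point from camera to tool coordinates, whose origin is the TCP and whose axes are the flange's). Camera axes: x right, y up, looking along -z (the intrinsics and any distortion apply to the point x, -y, -z); pixel columns grow to the right and rows downward; lengths in m; the calibration is good to about 2 mm. A picture is of the moment at which its call begins: read the wrist's pose just before it. camera_params takes no time and is no camera call.
- finish_job(): hands the job in; it is judged then, once.
The state is a dict: "time": time; "joint_positions": joint angles; "qd": joint speeds; "effort": joint torques, N m; "position": TCP position; "tool_rot": TCP orientation; "ft_force": force on the tool from outside, world axes, zero at the start; "wrist_torque": the same for the moment, N m; "gripper_width": finger opening in m; "grip_force": force on a finger pad.
Only numpy, scipy, OpenCV 4.12 (cv2) and the standard library are available. Lean on these libraries where they do the work, as an engineer would, in place of code of your own. Each camera call takes 0.05 s, during which the arm holds its last target. There are 200 camera calls.

## Working session

There is one attempt and no reset: what is moved stays moved. The work goes in short steps, Python scripts to look and compute and a tool call to move; the robot and the scene stay as the last step left them, time stands still between calls to the robot, and variables do not carry over. Pictures are saved under pics/ and viewed, at most 10 in all, crops included, and the job is handed in when it is done.

Besides the shell and the picture viewer there is one more tool, called after "Request:" by a JSON object that holds its "op" and its "data". apply_moves: Moves the arm, as the interface text tells. Its arguments: {"type":"object","properties":{"motion":{"type":"array"}},"required":["motion"]}

```bash
mkdir -p pics
python3 - <<'E'
from station import *
import cv2,numpy as np
s=read_state();print({k:np.round(v,3).tolist() for k,v in s.items()},tip_reach)
for n in("top","scene"):
    cv2.imwrite(f"pics/{n}0.png",get_image(n)[:,:,::-1]);p=camera_params(n);print(n,{k:np.round(v,3).tolist() for k,v in p.items()})
print(camera_params("wrist"))
E
```

```text
{'time': 0.0, 'joint_positions': [1.079, 0.277, 1.506, -0.0, 1.361, -0.121], 'qd': [-0.0, 0.002, 0.001, 0.0, 0.001, 0.002], 'effort': [0.001, -40.458, -23.724, 0.07, 0.034, -0.0], 'position': [0.208, 0.535, 0.216], 'tool_rot': [-3.14, -0.0, 2.771], 'ft_force': [-0.626, -0.745, -0.563], 'wrist_torque': [-0.022, -0.013, 0.064], 'grip_force': 0.0, 'gripper_width': 0.095} 0.011
top {'fx': 487.998, 'fy': 487.998, 'cx': 283.126, 'cy': 209.34, 'extrinsics': [[0.014, -1.0, -0.013, 0.002], [0.999, 0.014, 0.039, -0.562], [-0.039, -0.014, 0.999, -1.313], [0.0, 0.0, 0.0, 1.0]]}
scene {'fx': 400.048, 'fy': 400.048, 'cx': 271.816, 'cy': 206.001, 'extrinsics': [[0.763, 0.646, -0.016, -0.446], [-0.477, 0.58, 0.66, 0.209], [0.435, -0.496, 0.751, -1.487], [0.0, 0.0, 0.0, 1.0]]}
{'fx': 320.5283075668919, 'fy': 320.5283075668919, 'cx': 283.210321171832, 'cy': 204.64281248451024, 'T_tool_cam': array([[-8.39219264e-04,  9.58258506e-01,  2.85901962e-01,
         8.27115214e-02],
       [ 9.99999116e-01,  1.09904342e-03, -7.48330572e-04,
         1.31681818e-03],
       [-1.03131280e-03,  2.85901081e-01, -9.58258581e-01,
        -1.67768113e-01],
       [ 0.00000000e+00,  0.00000000e+00,  0.00000000e+00,
         1.00000000e+00]])}
```

View pics/top0.png

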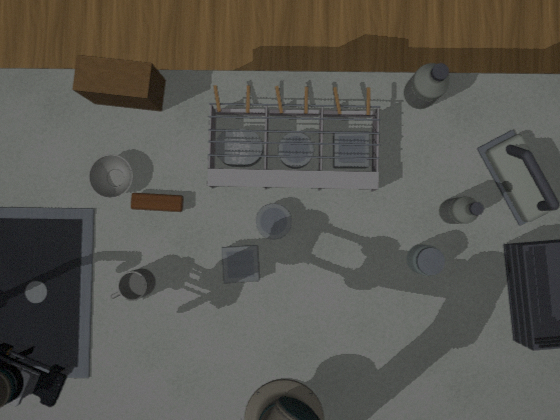

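View pics/scene0.png

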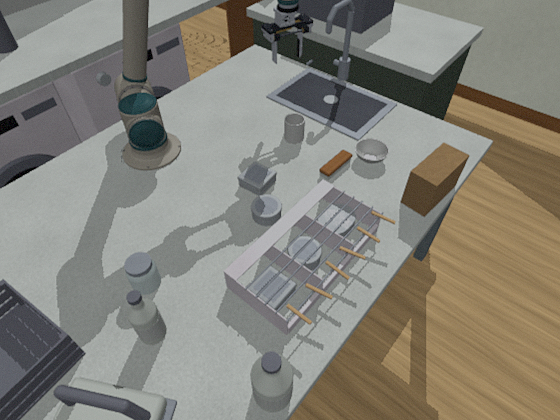

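Top view: the rack spans about x 208–378, y 100–188. The oval tin is in the left bay (242,147), the round one in the middle (296,150) and the square one on the right (350,150). The stray round tin is at (273,220) and the stray square at (240,264).

```bash
cat > h.py <<'E'
from station import *
import cv2,numpy as np
from scipy.spatial.transform import Rotation as R
def ray(n,u,v,z):
    p=camera_params(n);E=np.array(p["extrinsics"]);c=-E[:3,:3].T@E[:3,3]
    d=E[:3,:3].T@np.array([(u-p["cx"])/p["fx"],-(v-p["cy"])/p["fy"],-1.]);return (c+d*(z-c[2])/d[2])[:2]
E
python3 - <<'E'
import cv2,numpy as np
im=cv2.imread("pics/top0.png")[95:290,195:390]
im=cv2.resize(im,None,fx=3,fy=3,interpolation=cv2.INTER_CUBIC)
im=np.clip(255*(im/200.)**.7,0,255).astype(np.uint8)
cv2.imwrite("pics/top0c.png",im)
E
```

```text
(no output)
```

View pics/top0c.png

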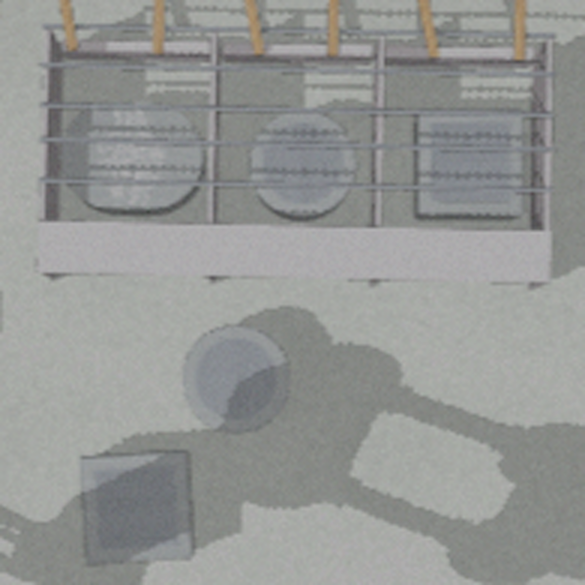

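Run:
```python
from h import *
f=lambda x,y,z:ray("top",195+(x+.5)/3-.5,95+(y+.5)/3-.5,z)
r=np.round
L,Rr=f(38,273,.085),f(550,283,.085);o=(L+Rr)/2
ly=(L-Rr);print("width",np.linalg.norm(ly));ly/=np.linalg.norm(ly);ax=np.array([ly[1],-ly[0]])
print("origin",r(o,4),"yaw",np.arctan2(ax[1],ax[0]))
bl,br=f(42,224,.085),f(550,230,.085);print("back edge",r([(p-o)@ax for p in(bl,br)],4))
for n,pts in dict(round=[(236,378)],square=[(80,457),(187,451),(194,555),(87,563)],mround=[(303,163)],msq=[(416,112),(522,113),(520,215),(416,215)],oval=[(140,158)]).items():
    P=np.array([f(*p,.045) for p in pts]);c=P.mean(0)
    print(n,r(c,4),"rack",r([(c-o)@ax,(c-o)@ly],4))
    if len(P)>1:
        print(" sides",[r(np.linalg.norm(P[i]-P[i-1]),3) for i in range(4)], "yaw", [r(np.degrees(np.arctan2(*(a-b)[::-1])),1) for a,b in((P[0],P[3]),(P[1],P[2]))],"y-dir",[r(np.degrees(np.arctan2(*(a-b)[::-1]))-90,1) for a,b in((P[0],P[1]),(P[3],P[2]))])
```

```text
width 0.43773811291769466
origin [ 0.6161 -0.0139] yaw -0.00623965956617341
back edge [0.0422 0.0454]
round [0.5305 0.0352] rack [-0.0859  0.0486]
square [0.4165 0.1205] rack [-0.2004  0.1331]
 sides [np.float64(0.093), np.float64(0.094), np.float64(0.091), np.float64(0.094)] yaw [np.float64(4.9), np.float64(4.8)] y-dir [np.float64(4.1), np.float64(5.2)]
mround [ 0.7216 -0.0212] rack [ 0.1056 -0.0067]
msq [ 0.7228 -0.1674] rack [ 0.1077 -0.1528]
 sides [np.float64(0.092), np.float64(0.094), np.float64(0.091), np.float64(0.092)] yaw [np.float64(0.6), np.float64(-0.7)] y-dir [np.float64(0.1), np.float64(0.7)]
oval [0.7242 0.1233] rack [0.1073 0.1379]
```

```bash
cat >> h.py <<'E'
def plan(cx,cy,cz,psi,th=0.):
    """shift (mm) and rotvec in present tool axes so that the fingers' front tip edge stands at C, facing psi deg, leaning th deg"""
    s=read_state();R0=R.from_euler("xyz",s["tool_rot"])
    p,t=np.radians([psi,th]);f=np.array([np.cos(p),np.sin(p),0]);u=np.array([0,0,1.])
    z=np.sin(t)*f-np.cos(t)*u;x=-(np.cos(t)*f+np.sin(t)*u);R1=R.from_matrix(np.c_[x,np.cross(z,x),z])
    T=np.array([cx,cy,cz])-.011*z+.008*x
    print("shift",np.round(1e3*R0.inv().apply(T-s["position"]),1),"rot",np.round((R0.inv()*R1).as_rotvec(),3),"dist",np.round(1e3*np.linalg.norm(T-s["position"])))
def where():
    s=read_state();Rr=R.from_euler("xyz",s["tool_rot"]).as_matrix()
    print("t",round(s["time"],2),"C",np.round(s["position"]+.011*Rr[:,2]-.008*Rr[:,0],4),"F",np.round(s["ft_force"],1),"z",np.round(Rr[:,2],3),"q",np.round(s["joint_positions"],2))
def tow(*d):
    "world shifts (mm) into present tool axes"
    Rr=R.from_euler("xyz",read_state()["tool_rot"])
    for v in d: print(v,np.round(Rr.inv().apply(v),2))
E
python3 -c "
from h import *
plan(.483,.0685,.14,-35)"
```

```text
shift [-417.6 -333.6   65.2] rot [-0.002 -0.     0.24 ] dist 538.0
```

Request:
{"op": "apply_moves", "data": {"motion": [[[-417.6,-333.6,65.2,-0.002,0,0.24,50],[-417.6,-333.6,65.2,-0.002,0,0.24,50],[-417.6,-333.6,65.2,-0.002,0,0.24,50],[-417.6,-333.6,65.2,-0.002,0,0.24,50],[-417.6,-333.6,65.2,-0.002,0,0.24,50],[-417.6,-333.6,65.2,-0.002,0,0.24,50],[-417.6,-333.6,65.2,-0.002,0,0.24,50],[-417.6,-333.6,65.2,-0.002,0,0.24,50],[-417.6,-333.6,65.2,-0.002,0,0.24,50],[-417.6,-333.6,65.2,-0.002,0,0.24,50],[-417.6,-333.6,65.2,-0.002,0,0.24,50],[-417.6,-333.6,65.2,-0.002,0,0.24,50],[-417.6,-333.6,65.2,-0.002,0,0.24,50],[-417.6,-333.6,65.2,-0.002,0,0.24,50],[-417.6,-333.6,65.2,-0.002,0,0.24,50],[-417.6,-333.6,65.2,-0.002,0,0.24,50],[-417.6,-333.6,65.2,-0.002,0,0.24,50],[-417.6,-333.6,65.2,-0.002,0,0.24,50]]]}}

```text
time: 1.6
position: [0.4759, 0.0751, 0.1514]
tool_rot: [3.139, -0.001, 2.533]
ft_force: [0.5, 0.2, -0.6]
gripper_width: 0.05
grip_force: 0.0
```

```bash
python3 -c "
from h import *
where();plan(.483,.0685,.018,-35)
cv2.imwrite('pics/w1.png',get_image('wrist')[:,:,::-1])"
```

```text
t 1.6 C [0.4825 0.0705 0.1404] F [ 0.5  0.2 -0.6] z [ 0.001  0.002 -1.   ] q [ 0.01  0.18  1.8   0.    1.15 -0.95]
shift [ -1.7  -1.6 122.4] rot [ 0.002 -0.001  0.002] dist 122.0
```

View pics/w1.png

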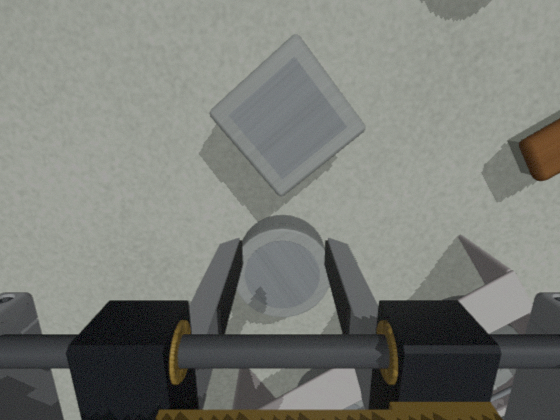

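Wrist view: the square's near corner is at (281,193) and the round tin's rear rim at (283,215). The finger tips straddle them near row 240. I'll check the positions by casting rays.

```bash
cat >> h.py <<'E'
def wray(pts,z):
    s=read_state();p=camera_params("wrist");T=np.eye(4);T[:3,:3]=R.from_euler("xyz",s["tool_rot"]).as_matrix();T[:3,3]=s["position"]
    T=T@p["T_tool_cam"]
    for u,v in pts:
        d=T[:3,:3]@np.array([(u-p["cx"])/p["fx"],-(v-p["cy"])/p["fy"],-1.]);print((u,v),np.round((T[:3,3]+d*(z-T[2,3])/d[2])[:2],4))
E
python3 -c "
from h import *
wray([(283,215),(281,193),(295,35),(211,115),(364,128),(282,311)],.045)"
```

```text
(283, 215) [0.4839 0.0717]
(281, 193) [0.4661 0.082 ]
(295, 35) [0.3693 0.163 ]
(211, 115) [0.3788 0.0728]
(364, 128) [0.46   0.1708]
(282, 311) [0.5655 0.0135]
```

Request:
{"op": "apply_moves", "data": {"motion": [[[-2,-2,40,0.002,-0.001,0.002,50],[-2,-2,80,0.002,-0.001,0.002,50],[-2,-2,105,0.002,-0.001,0.002,50],[-2,-2,122,0.002,-0.001,0.002,50],[-2,-2,122,0.002,-0.001,0.002,50],[-2,-2,122,0.002,-0.001,0.002,50]]]}}

```text
time: 2.15
position: [0.4767, 0.072, 0.029]
tool_rot: [-3.141, -0.001, 2.53]
ft_force: [0.3, 0.6, 0.1]
gripper_width: 0.05
grip_force: 0.0
```

```bash
python3 -c "
from h import *
where();plan(.570,.006,.018,-35)"
```

```text
t 2.15 C [0.4832 0.0674 0.018 ] F [0.3 0.6 0.1] z [-0.001 -0.    -1.   ] q [ 0.01  0.33  1.97 -0.    0.85 -0.95]
shift [-106.3   -0.4   -0. ] rot [-0.001 -0.001 -0.   ] dist 106.0
```

Request:
{"op": "apply_moves", "data": {"motion": [[[-8,0,0,0,0,0,50],[-16,0,0,0,0,0,50],[-24,0,0,0,0,0,50],[-32,0,0,0,0,0,50],[-40,0,0,0,0,0,50],[-48,0,0,0,0,0,50],[-56,0,0,0,0,0,50],[-64,0,0,0,0,0,50],[-72,0,0,0,0,0,50],[-80,0,0,0,0,0,50],[-87,0,0,0,0,0,50],[-93,0,0,0,0,0,50],[-98,0,0,0,0,0,50],[-102,0,0,0,0,0,50],[-105,0,0,0,0,0,50],[-106,0,0,0,0,0,50],[-106,0,0,0,0,0,50]]]}}

```text
time: 3.57
position: [0.5645, 0.0099, 0.0293]
tool_rot: [3.141, 0.002, 2.529]
ft_force: [-1.2, 0.8, 1.8]
gripper_width: 0.0495
grip_force: 1.1
```

Request:
{"op": "apply_moves", "data": {"motion": [[[40,0,0,0,0,0,50],[60,0,-30,0,0,0,50],[60,0,-60,0,0,0,50],[60,0,-60,0,0,0,50]]]}}

```text
time: 3.9
position: [0.5184, 0.045, 0.094]
tool_rot: [3.136, 0.011, 2.531]
ft_force: [1.3, -0.3, 0.7]
gripper_width: 0.0498
grip_force: 0.0
```

Run:
```python
from h import *
where();plan(.508,-.017,.07,0,30)
im=get_image('top');cv2.imwrite('pics/top1.png',im[:,:,::-1])
im=cv2.resize(im[95:290,195:390,::-1],None,fx=3,fy=3,interpolation=cv2.INTER_CUBIC)
cv2.imwrite("pics/top1c.png",np.clip(255*(im/200.)**.7,0,255).astype(np.uint8))
```

```text
t 3.9 C [0.5251 0.0404 0.0831] F [ 1.3 -0.3  0.7] z [ 0.012 -0.002 -1.   ] q [-0.05  0.29  1.82 -0.    1.02 -1.01]
shift [-16.7 -64.   18.3] rot [-0.158 -0.495 -0.597] dist 69.0
```

View pics/top1c.png

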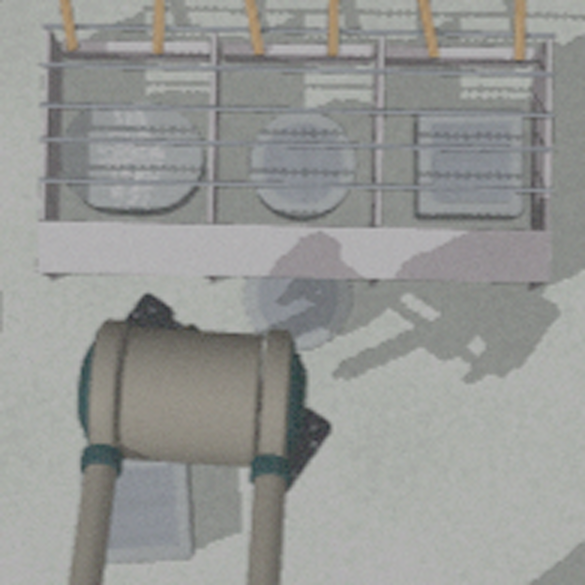

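The round tin now sits at crop (299,295), half under the roof strip and in line with its mate at (303,163). The square hasn't moved.

Request:
{"op": "apply_moves", "data": {"motion": [[[-16.7,-64,18.3,-0.158,-0.495,-0.597,50],[-16.7,-64,18.3,-0.158,-0.495,-0.597,50],[-16.7,-64,18.3,-0.158,-0.495,-0.597,50],[-16.7,-64,18.3,-0.158,-0.495,-0.597,50],[-16.7,-64,18.3,-0.158,-0.495,-0.597,50],[-16.7,-64,18.3,-0.158,-0.495,-0.597,50],[-16.7,-64,18.3,-0.158,-0.495,-0.597,50],[-16.7,-64,18.3,-0.158,-0.495,-0.597,50],[-16.7,-64,18.3,-0.158,-0.495,-0.597,50]]]}}

```text
time: 4.7
position: [0.4906, -0.0182, 0.0699]
tool_rot: [-3.141, 0.512, 3.14]
ft_force: [0.2, 0.7, 0.4]
gripper_width: 0.0498
grip_force: 0.0
```

```bash
python3 -c "
from h import *
where();plan(.53,-.017,.02,0,30)"
```

```text
t 4.7 C [ 0.503  -0.0182  0.0643] F [0.2 0.7 0.4] z [ 0.49  -0.001 -0.872] q [-0.29  0.12  2.33  0.6   0.24 -2.41]
shift [-1.7  1.3 51.9] rot [-0.001 -0.012 -0.002] dist 52.0
```

```bash
python3 -c "
from h import *
plan(.53,-.017,.02,0,10)"
```

```text
shift [-6.   1.3 49.8] rot [-0.001  0.337 -0.002] dist 50.0
```

Request:
{"op": "apply_moves", "data": {"motion": [[[-2,1,10,0,0.12,0,50],[-4,1.3,20,0,0.24,0,50],[-6,1.3,35,0,0.337,0,50],[-6,1.3,49.8,0,0.337,0,50],[-6,1.3,49.8,0,0.337,0,50],[-6,1.3,49.8,0,0.337,0,50],[-6,1.3,49.8,0,0.337,0,50]]]}}

```text
time: 5.28
position: [0.5197, -0.0157, 0.0294]
tool_rot: [3.139, 0.173, 3.14]
ft_force: [-0.1, -0.2, 0.7]
gripper_width: 0.0502
grip_force: 0.0
```

```bash
python3 -c "
from h import *
where();plan(.605,-.017,.02,0,10)"
```

```text
t 5.28 C [ 0.5294 -0.0157  0.0199] F [-0.1 -0.2  0.7] z [ 0.172  0.002 -0.985] q [-0.19  0.3   2.03  0.06  0.64 -1.8 ]
shift [-74.4  -1.2  13. ] rot [ 0.002 -0.001 -0.002] dist 76.0
```

Request:
{"op": "apply_moves", "data": {"motion": [[[-6,0,1,0,0,0,50],[-12,0,2,0,0,0,50],[-18,0,3,0,0,0,50],[-24,0,4.2,0,0,0,50],[-30,0,5.2,0,0,0,50],[-36,0,6.3,0,0,0,50],[-42,-1,7.3,0,0,0,50],[-48,-1,8.4,0,0,0,50],[-54,-1,9.4,0,0,0,50],[-60,-1,10.5,0,0,0,50],[-65,-1,11.4,0,0,0,50],[-70,-1,12.2,0,0,0,50],[-73,-1,12.8,0,0,0,50],[-74.4,-1,13,0,0,0,50]]]}}

```text
time: 6.45
position: [0.5977, -0.0171, 0.0306]
tool_rot: [3.14, 0.176, 3.14]
ft_force: [-2.3, 0.3, -0.2]
gripper_width: 0.05
grip_force: 1.3
```

```bash
python3 -c "
from h import *
where();plan(.604,-.017,.02,0,28)"
```

```text
t 6.45 C [ 0.6075 -0.0171  0.0211] F [-2.3  0.3 -0.2] z [ 0.175  0.001 -0.985] q [-0.16  0.39  1.87  0.05  0.71 -1.76]
shift [6.6 0.1 3.5] rot [ 0.001 -0.313 -0.002] dist 7.0
```

Request:
{"op": "apply_moves", "data": {"motion": [[[2,0,1,0,-0.1,0,50],[4,0,2,0,-0.2,0,50],[6.6,0,3.5,0,-0.313,0,50],[6.6,0,3.5,0,-0.313,0,50],[6.6,0,3.5,0,-0.313,0,50],[6.6,0,3.5,0,-0.313,0,50]]]}}

```text
time: 6.95
position: [0.5913, -0.0174, 0.0264]
tool_rot: [3.14, 0.488, 3.137]
ft_force: [0.7, 1.0, 0.1]
gripper_width: 0.0501
grip_force: 0.0
```

```bash
python3 -c "
from h import *
where();plan(.616,-.018,.02,0,28);tow([10,0,0],[1,0,0])"
```

```text
t 6.95 C [ 0.6035 -0.0174  0.0204] F [0.7 1.  0.1] z [ 0.469 -0.    -0.883] q [-0.21  0.33  2.17  0.53  0.2  -2.27]
shift [-10.8  -0.6   6.2] rot [-0.    -0.    -0.004] dist 12.0
[10, 0, 0] [-8.83  0.03  4.69]
[1, 0, 0] [-0.88  0.    0.47]
```

Request:
{"op": "apply_moves", "data": {"motion": [[[-4.4,0,2.4,0,0,0,50],[-8.8,0,4.7,0,0,0,50],[-12.4,0,6.6,0,0,0,50],[-15,0,8,0,0,0,50],[-16.8,0,8.9,0,0,0,50],[-17.6,0,9.4,0,0,0,50]]]}}

```text
time: 7.45
position: [0.6113, -0.0169, 0.0261]
tool_rot: [3.14, 0.488, 3.139]
ft_force: [-4.6, -0.5, 3.9]
gripper_width: 0.0496
grip_force: 2.7
```

Request:
{"op": "apply_moves", "data": {"motion": [[[-0.9,0,0.5,0,0,0,50],[-1.8,0,1,0,0,0,50],[-2.6,0,1.4,0,0,0,50]]]}}

```text
time: 7.7
position: [0.6136, -0.0169, 0.026]
tool_rot: [3.14, 0.488, 3.139]
ft_force: [-4.7, -0.4, 4.1]
gripper_width: 0.05
grip_force: 2.6
```

Request:
{"op": "apply_moves", "data": {"motion": [[[-0.9,0,0.5,0,0,0,50],[-1.8,0,1,0,0,0,50],[-2.6,0,1.4,0,0,0,50]]]}}

```text
time: 7.95
position: [0.6169, -0.017, 0.026]
tool_rot: [3.14, 0.488, 3.139]
ft_force: [-4.6, 0.8, 2.8]
gripper_width: 0.0497
grip_force: 2.4
```

```bash
python3 -c "
from h import *
where()"
```

```text
t 7.95 C [ 0.6291 -0.017   0.02  ] F [-4.6  0.8  2.8] z [ 0.469  0.001 -0.883] q [-0.2   0.35  2.11  0.45  0.22 -2.18]
```

Request:
{"op": "apply_moves", "data": {"motion": [[[-0.9,0,0.5,0,0,0,50],[-1.8,0,1,0,0,0,50]]]}}

```text
time: 8.12
position: [0.619, -0.0171, 0.026]
tool_rot: [3.14, 0.488, 3.139]
ft_force: [-5.3, 0.4, 3.7]
gripper_width: 0.05
grip_force: 2.5
```

Request:
{"op": "apply_moves", "data": {"motion": [[[-0.9,0,0.5,0,0,0,50],[-1.8,0,1,0,0,0,50]]]}}

```text
time: 8.28
position: [0.6211, -0.0171, 0.0259]
tool_rot: [3.14, 0.488, 3.139]
ft_force: [-5.4, -0.1, 3.3]
gripper_width: 0.0502
grip_force: 2.5
```

Request:
{"op": "apply_moves", "data": {"motion": [[[-0.9,0,0.5,0,0,0,50],[-1.8,0,1,0,0,0,50]]]}}

```text
time: 8.45
position: [0.6232, -0.0171, 0.0259]
tool_rot: [3.14, 0.488, 3.139]
ft_force: [-4.1, 0.6, 4.1]
gripper_width: 0.05
grip_force: 2.6
```

Request:
{"op": "apply_moves", "data": {"motion": [[[-0.9,0,0.5,0,0,0,50],[-1.8,0,1,0,0,0,50]]]}}

```text
time: 8.62
position: [0.6253, -0.0172, 0.0259]
tool_rot: [3.14, 0.488, 3.139]
ft_force: [-5.6, 0.3, 3.4]
gripper_width: 0.05
grip_force: 2.6
```

Request:
{"op": "apply_moves", "data": {"motion": [[[-0.5,0,0.3,0,0,0,50],[-0.9,0,0.5,0,0,0,50],[-1.3,0,0.7,0,0,0,50]]]}}

```text
time: 8.87
position: [0.626, -0.017, 0.0257]
tool_rot: [3.14, 0.487, 3.139]
ft_force: [-7.5, -0.5, 6.3]
gripper_width: 0.0496
grip_force: 4.2
```

Request:
{"op": "apply_moves", "data": {"motion": [[[-0.5,0,0.3,0,0,0,50],[-0.9,0,0.5,0,0,0,50],[-1.3,0,0.7,0,0,0,50]]]}}

```text
time: 9.12
position: [0.6263, -0.0169, 0.0253]
tool_rot: [3.139, 0.486, 3.139]
ft_force: [-11.9, -2.6, 9.3]
gripper_width: 0.0501
grip_force: 6.3
```

Request:
{"op": "apply_moves", "data": {"motion": [[[-0.5,0,0.3,0,0,0,50],[-0.9,0,0.5,0,0,0,50],[-0.9,0,0.5,0,0,0,50]]]}}

```text
time: 9.37
position: [0.6265, -0.0168, 0.0251]
tool_rot: [3.139, 0.484, 3.139]
ft_force: [-13.0, -2.7, 10.3]
gripper_width: 0.0501
grip_force: 7.1
```

```bash
python3 -c "
from h import *
where()"
```

```text
t 9.37 C [ 0.6387 -0.0168  0.019 ] F [-13.   -2.7  10.3] z [ 0.466  0.002 -0.885] q [-0.19  0.37  2.09  0.41  0.23 -2.15]
```

Request:
{"op": "apply_moves", "data": {"motion": [[[-0.5,0,0.2,0,0,0,50],[-0.8,0,0.4,0,0,0,50],[-0.8,0,0.4,0,0,0,50]]]}}

```text
time: 9.62
position: [0.6266, -0.0167, 0.0249]
tool_rot: [3.139, 0.483, 3.139]
ft_force: [-16.8, -4.0, 13.4]
gripper_width: 0.0502
grip_force: 8.5
```

Request:
{"op": "apply_moves", "data": {"motion": [[[5,0,-3,0,0,0,50],[22,0,-12,0,0,0,50],[50,0,-27,0,0,0,50],[50,0,-60,0,0,0,50],[50,0,-90,0,0,0,50]]]}}

```text
time: 10.03
position: [0.5417, -0.0172, 0.0808]
tool_rot: [3.139, 0.485, 3.136]
ft_force: [1.3, 1.0, 0.6]
gripper_width: 0.05
grip_force: 0.0
```

Run:
```python
from h import *
where();plan(.4165,.19,.14,-90,0)
im=get_image('top');cv2.imwrite('pics/top2.png',im[:,:,::-1])
im=cv2.resize(im[95:290,195:390,::-1],None,fx=3,fy=3,interpolation=cv2.INTER_CUBIC)
cv2.imwrite("pics/top2c.png",np.clip(255*(im/200.)**.7,0,255).astype(np.uint8))
```

```text
t 10.03 C [ 0.5539 -0.0172  0.0748] F [1.3 1.  0.6] z [ 0.466  0.    -0.885] q [-0.24  0.17  2.19  0.35  0.33 -2.11]
shift [  79.1  214.8 -120.4] rot [0.381 0.379 1.532] dist 259.0
```

View pics/top2c.png

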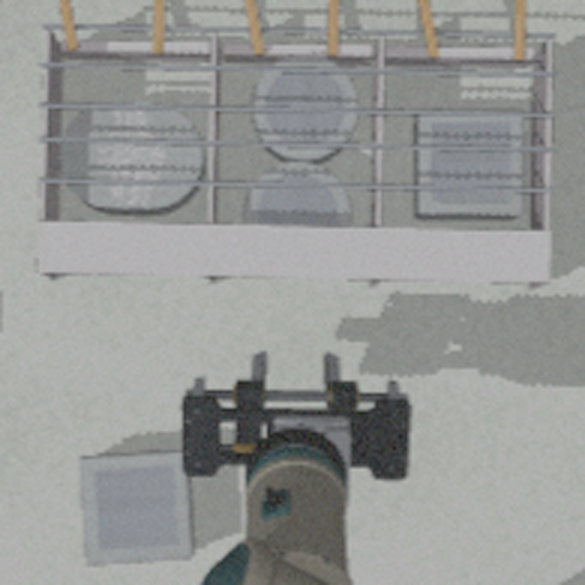

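The round row is together at the back: mate centre (306,110), stray (299,217), touching at about row 163. The oval, mate_square and stray square are unchanged.

Request:
{"op": "apply_moves", "data": {"motion": [[[0,0,-60,0,0,0,50],[79,215,-120,0.381,0.379,1.532,50],[79,215,-120,0.381,0.379,1.532,50],[79,215,-120,0.381,0.379,1.532,50],[79,215,-120,0.381,0.379,1.532,50],[79,215,-120,0.381,0.379,1.532,50],[79,215,-120,0.381,0.379,1.532,50],[79,215,-120,0.381,0.379,1.532,50],[79,215,-120,0.381,0.379,1.532,50],[79,215,-120,0.381,0.379,1.532,50],[79,215,-120,0.381,0.379,1.532,50],[79,215,-120,0.381,0.379,1.532,50],[79,215,-120,0.381,0.379,1.532,50],[79,215,-120,0.381,0.379,1.532,50],[79,215,-120,0.381,0.379,1.532,50],[79,215,-120,0.381,0.379,1.532,50],[79,215,-120,0.381,0.379,1.532,50],[79,215,-120,0.381,0.379,1.532,50]]]}}

```text
time: 11.58
position: [0.4203, 0.1992, 0.1514]
tool_rot: [3.136, -0.002, 1.569]
ft_force: [-0.3, -0.6, -0.5]
gripper_width: 0.0498
grip_force: 0.0
```

```bash
python3 -c "
from h import *
where();plan(.4165,.19,.018,-90,0)"
```

```text
t 11.58 C [0.4203 0.1912 0.1404] F [-0.3 -0.6 -0.5] z [ 0.005  0.002 -1.   ] q [0.29 0.16 1.84 0.   1.14 0.29]
shift [ -1.4  -4.5 122.4] rot [ 0.005 -0.002 -0.002] dist 123.0
```

Request:
{"op": "apply_moves", "data": {"motion": [[[-1,-4.5,40,0.005,-0.002,-0.002,50],[-1,-4.5,80,0.005,-0.002,-0.002,50],[-1,-4.5,110,0.005,-0.002,-0.002,50],[-1,-4.5,122,0.005,-0.002,-0.002,50],[-1,-4.5,122,0.005,-0.002,-0.002,50],[-1,-4.5,122,0.005,-0.002,-0.002,50]]]}}

```text
time: 12.08
position: [0.4149, 0.1974, 0.0288]
tool_rot: [-3.141, 0.002, 1.576]
ft_force: [0.4, 0.1, 0.2]
gripper_width: 0.0499
grip_force: 0.0
```

```bash
python3 -c "
from h import *
where();plan(.4165,-.113,.018,-90,0)"
```

```text
t 12.08 C [0.415  0.1894 0.0178] F [0.4 0.1 0.2] z [-0.001 -0.002 -1.   ] q [ 0.29  0.3   2.02 -0.    0.83  0.29]
shift [-3.024e+02  1.000e-01  5.000e-01] rot [-0.001  0.002  0.005] dist 302.0
```

Request:
{"op": "apply_moves", "data": {"motion": [[[-6,0,0,0,0,0,50],[-12,0,0,0,0,0,50],[-18,0,0,0,0,0,50],[-24,0,0,0,0,0,50],[-30,0,0,0,0,0,50],[-36,0,0,0,0,0,50],[-43,0,0,0,0,0,50],[-51,0,0,0,0,0,50],[-59,0,0,0,0,0,50],[-67,0,0,0,0,0,50],[-75,0,0,0,0,0,50],[-83,0,0,0,0,0,50],[-91,0,0,0,0,0,50],[-99,0,0,0,0,0,50],[-107,0,0,0,0,0,50],[-115,0,0,0,0,0,50],[-123,0,0,0,0,0,50],[-131,0,0,0,0,0,50],[-137,0,0,0,0,0,50],[-140,0,0,0,0,0,50]]]}}

```text
time: 13.75
position: [0.4145, 0.056, 0.0295]
tool_rot: [-3.14, 0.003, 1.575]
ft_force: [-0.5, 0.4, 0.2]
gripper_width: 0.0499
grip_force: 0.3
```

Request:
{"op": "apply_moves", "data": {"motion": [[[-6,0,0,0,0,0,50],[-14,0,0,0,0,0,50],[-22,0,0,0,0,0,50],[-31,0,0,0,0,0,50],[-40,0,0,0,0,0,50],[-49,0,0,0,0,0,50],[-58,0,0,0,0,0,50],[-67,0,0,0,0,0,50],[-76,0,0,0,0,0,50],[-85,0,0,0,0,0,50],[-94,0,0,0,0,0,50],[-103,0,0,0,0,0,50],[-112,0,0,0,0,0,50],[-121,0,0,0,0,0,50],[-130,0,0,0,0,0,50],[-139,0,0,0,0,0,50],[-147,0,0,0,0,0,50],[-154,0,0,0,0,0,50],[-159,0,0,0,0,0,50],[-161,0,0,0,0,0,50]]]}}

```text
time: 15.42
position: [0.4155, -0.1049, 0.03]
tool_rot: [-3.14, 0.003, 1.575]
ft_force: [0.1, 0.5, 0.3]
gripper_width: 0.0499
grip_force: 0.5
```

Request:
{"op": "apply_moves", "data": {"motion": [[[0,0,0,0,0,0,50],[20,0,0,0,0,0,50],[40,0,-30,0,0,0,50],[60,0,-70,0,0,0,50],[100,0,-80,0,0,0,50],[140,0,-80,0,0,0,50],[140,0,-80,0,0,0,50]]]}}

```text
time: 16.0
position: [0.4147, 0.0425, 0.111]
tool_rot: [3.14, -0.0, 1.583]
ft_force: [-0.5, 0.3, -0.2]
gripper_width: 0.0501
grip_force: 0.0
```

Run:
```python
from h import *
where()
im=get_image('top');cv2.imwrite('pics/top3.png',im[:,:,::-1])
im=cv2.resize(im[95:290,205:400,::-1],None,fx=3,fy=3,interpolation=cv2.INTER_CUBIC)
cv2.imwrite("pics/top3c.png",np.clip(255*(im/200.)**.7,0,255).astype(np.uint8))
```

```text
t 16.0 C [0.4148 0.0345 0.1   ] F [-0.5  0.3 -0.2] z [ 0.001  0.    -1.   ] q [-0.07  0.13  1.99  0.    1.02 -0.08]
```

View pics/top3c.png

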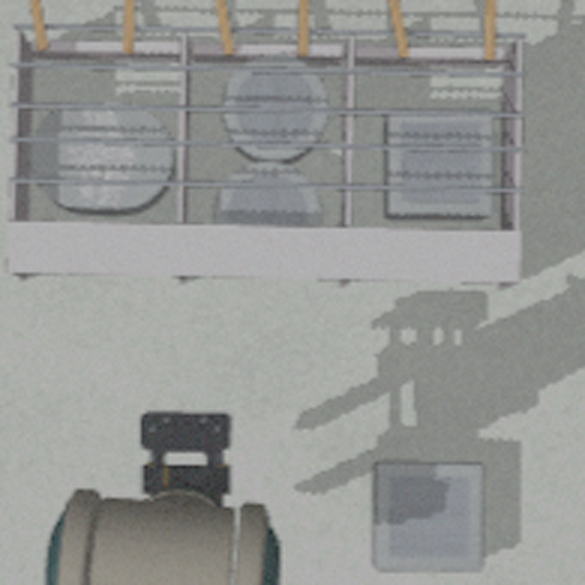

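The stray square now has corners at crop (374,463), (482,462), (483,569) and (373,569). It is nearly square to the rack and ahead of the right bay.

Run:
```python
from h import *
P=np.array([ray("top",205+(x+.5)/3-.5,95+(y+.5)/3-.5,.045) for x,y in((374,463),(482,462),(483,569),(373,569))])
print(P.round(4),P.mean(0))
plan(.34,-.159,.10,0,0)
```

```text
[[ 0.4581 -0.1133]
 [ 0.4604 -0.2078]
 [ 0.3671 -0.2094]
 [ 0.3656 -0.1135]] [ 0.41277472 -0.16102057]
shift [-197.6  -84.9   -0.2] rot [-0.002  0.002 -1.558] dist 215.0
```

Request:
{"op": "apply_moves", "data": {"motion": [[[-197,-85,0,0,0,-1.558,60],[-197,-85,0,0,0,-1.558,60],[-197,-85,0,0,0,-1.558,60],[-197,-85,0,0,0,-1.558,60],[-197,-85,0,0,0,-1.558,60],[-197,-85,0,0,0,-1.558,60],[-197,-85,0,0,0,-1.558,60],[-197,-85,0,0,0,-1.558,60],[-197,-85,0,0,0,-1.558,60],[-197,-85,0,0,0,-1.558,60],[-197,-85,0,0,0,-1.558,60],[-197,-85,0,0,0,-1.558,60],[-197,-85,0,0,0,-1.558,60],[-197,-85,0,0,0,-1.558,60],[-197,-85,0,0,0,-1.558,60],[-197,-85,0,0,0,-1.558,60]]]}}

```text
time: 17.38
position: [0.3302, -0.1617, 0.11]
tool_rot: [-3.139, -0.002, 3.13]
ft_force: [-0.3, -0.6, 0.1]
gripper_width: 0.0598
grip_force: 0.0
```

```bash
python3 -c "
from h import *
where();plan(.34,-.160,.02,0,0)"
```

```text
t 17.38 C [ 0.3382 -0.1618  0.099 ] F [-0.3 -0.6  0.1] z [-0.002 -0.003 -1.   ] q [-0.64  0.06  2.07 -0.    1.01 -2.2 ]
shift [-2.  2. 79.] rot [-0.003 -0.002 -0.011] dist 79.0
```

Flipping the gripper half a turn keeps joint 6 away from its limit during the leaning push.

Request:
{"op": "apply_moves", "data": {"motion": [[[0,0,0,0,0,1.5,60],[0,0,0,0,0,1.5,60],[0,0,0,0,0,1.5,60],[0,0,0,0,0,1.5,60],[0,0,0,0,0,1.5,60],[0,0,0,0,0,1.5,60],[0,0,0,0,0,1.5,60],[0,0,0,0,0,1.5,60],[0,0,0,0,0,1.5,60],[0,0,0,0,0,1.5,60],[0,0,0,0,0,1.5,60],[0,0,0,0,0,1.5,60],[0,0,0,0,0,1.5,60]]]}}

```text
time: 18.47
position: [0.3305, -0.1615, 0.1102]
tool_rot: [-3.139, 0.003, 1.629]
ft_force: [-0.4, -0.1, -0.7]
gripper_width: 0.06
grip_force: 0.0
```

Request:
{"op": "apply_moves", "data": {"motion": [[[0,0,0,0,0,1.63,60],[0,0,0,0,0,1.63,60],[0,0,0,0,0,1.63,60],[0,0,0,0,0,1.63,60],[0,0,0,0,0,1.63,60],[0,0,0,0,0,1.63,60],[0,0,0,0,0,1.63,60],[0,0,0,0,0,1.63,60],[0,0,0,0,0,1.63,60],[0,0,0,0,0,1.63,60],[0,0,0,0,0,1.63,60],[0,0,0,0,0,1.63,60],[0,0,0,0,0,1.63,60],[0,0,0,0,0,1.63,60],[0,0,0,0,0,1.63,60]]]}}

```text
time: 19.72
position: [0.3306, -0.1614, 0.1102]
tool_rot: [3.139, 0.002, 0.007]
ft_force: [-0.7, 0.1, -0.6]
gripper_width: 0.0602
grip_force: 0.0
```

```bash
sed -i 's/R1=R.from_matrix(np.c_\[x,np.cross(z,x),z\])/x=-x;R1=R.from_matrix(np.c_[x,np.cross(z,x),z])/; s/-.011\*z+.008\*x/-.011*z-.008*x/; s/-.008\*Rr\[:,0\]/+.008*Rr[:,0]/' h.py; python3 -c "
from h import *
where();plan(.34,-.160,.02,0,0)"
```

```text
t 19.72 C [ 0.3386 -0.1613  0.0992] F [-0.7  0.1 -0.6] z [-0.002 -0.003 -1.   ] q [-0.64  0.06  2.07 -0.    1.01  0.93]
shift [ 1.6 -1.6 79.2] rot [0.003 0.002 0.007] dist 79.0
```

Request:
{"op": "apply_moves", "data": {"motion": [[[1,-1.6,35,0.003,0.002,0.007,60],[1,-1.6,65,0.003,0.002,0.007,60],[1,-1.6,79,0.003,0.002,0.007,60],[1,-1.6,79,0.003,0.002,0.007,60],[1,-1.6,79,0.003,0.002,0.007,60]]]}}

```text
time: 20.13
position: [0.3312, -0.1597, 0.031]
tool_rot: [-3.141, 0.001, -0.001]
ft_force: [1.2, 0.0, 0.7]
gripper_width: 0.0599
grip_force: 0.0
```

```bash
python3 -c "
from h import *
where();plan(.6,-.163,.02,0,0)"
```

```text
t 20.13 C [ 0.3392 -0.1597  0.02  ] F [1.2 0.  0.7] z [-0.001  0.001 -1.   ] q [-0.64  0.18  2.2   0.    0.77  0.93]
shift [260.8   3.   -0.3] rot [-0.001  0.001 -0.001] dist 261.0
```

Request:
{"op": "apply_moves", "data": {"motion": [[[6,0,0,0,0,0,60],[12,0,0,0,0,0,60],[18,0,0,0,0,0,60],[24,0,0,0,0,0,60],[30,0,0,0,0,0,60],[36,0,0,0,0,0,60],[44,0,0,0,0,0,60],[52,0,0,0,0,0,60],[60,0,0,0,0,0,60],[68,0,0,0,0,0,60],[76,0,0,0,0,0,60],[84,0,0,0,0,0,60],[92,0,0,0,0,0,60],[100,0,0,0,0,0,60],[108,0,0,0,0,0,60],[116,0,0,0,0,0,60],[124,0,0,0,0,0,60],[131,0,0,0,0,0,60],[137,0,0,0,0,0,60],[140,0,0,0,0,0,60]]]}}

```text
time: 21.8
position: [0.4727, -0.1605, 0.0314]
tool_rot: [3.141, -0.001, -0.003]
ft_force: [-1.6, -0.1, 0.4]
gripper_width: 0.0599
grip_force: 0.8
```

Run:
```python
from h import *
where();plan(.602,-.161,.02,0,0)
im=get_image('top');
im=cv2.resize(im[95:290,205:400,::-1],None,fx=3,fy=3,interpolation=cv2.INTER_CUBIC)
cv2.imwrite("pics/top4c.png",np.clip(255*(im/200.)**.7,0,255).astype(np.uint8))
```

```text
t 21.8 C [ 0.4807 -0.1605  0.0204] F [-1.6 -0.1  0.4] z [ 0.001 -0.    -1.   ] q [-0.47  0.34  1.93  0.    0.86  1.11]
shift [1.213e+02 1.000e-01 5.000e-01] rot [ 0.    -0.001 -0.003] dist 121.0
```

View pics/top4c.png

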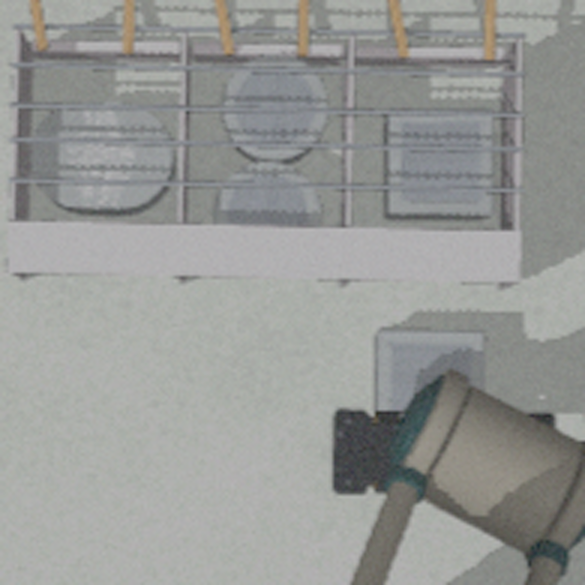

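The square is straight, at crop columns 376–484 against its mate's 385–489, and lined up with the bay. Continuing the push.

Request:
{"op": "apply_moves", "data": {"motion": [[[6,0,0,0,0,0,60],[13,0,0,0,0,0,60],[20,0,0,0,0,0,60],[27,0,0,0,0,0,60],[34,0,0,0,0,0,60],[41,0,0,0,0,0,60],[48,0,0,0,0,0,60],[55,0,0,0,0,0,60],[62,0,0,0,0,0,60],[69,0,0,0,0,0,60],[76,0,0,0,0,0,60],[83,0,0,0,0,0,60],[90,0,0,0,0,0,60],[96,0,0,0,0,0,60],[102,0,0,0,0,0,60],[108,0,0,0,0,0,60],[113,0,0,0,0,0,60],[116,0,0,0,0,0,60],[117,0,0,0,0,0,60]]]}}

```text
time: 23.43
position: [0.5891, -0.1607, 0.0313]
tool_rot: [3.142, -0.0, -0.003]
ft_force: [-2.8, -0.3, 2.6]
gripper_width: 0.0602
grip_force: 1.6
```

```bash
python3 -c "
from h import *
where();plan(.596,-.161,.02,0,28)"
```

```text
t 23.43 C [ 0.5971 -0.1608  0.0203] F [-2.8 -0.3  2.6] z [ 0. -0. -1.] q [-0.38  0.48  1.68  0.    0.98  1.19]
shift [-5.3  0.3  5.3] rot [ 0.001  0.488 -0.003] dist 8.0
```

Request:
{"op": "apply_moves", "data": {"motion": [[[-5,0,1,0,0.1,0,60],[-7,0,2,0,0.2,0,60],[-8,0,3,0,0.3,0,60],[-8,0,4.5,0,0.4,0,60],[-7,0,5.3,0.001,0.488,-0.003,60],[-7,0,5.3,0.001,0.488,-0.003,60],[-7,0,5.3,0.001,0.488,-0.003,60],[-7,0,5.3,0.001,0.488,-0.003,60]]]}}

```text
time: 24.1
position: [0.5808, -0.1614, 0.0259]
tool_rot: [3.141, -0.488, -0.003]
ft_force: [-0.0, -0.4, 0.7]
gripper_width: 0.0597
grip_force: 0.0
```

```bash
python3 -c "
from h import *
where();plan(.616,-.161,.02,0,28);tow([10,0,0],[1,0,0])"
```

```text
t 24.1 C [ 0.593  -0.1614  0.0199] F [-0.  -0.4  0.7] z [ 0.469 -0.002 -0.883] q [-0.54  0.35  2.13  0.8   0.34  0.31]
shift [20.3 -0.5 10.7] rot [ 0.002  0.    -0.003] dist 23.0
[10, 0, 0] [ 8.83 -0.03  4.69]
[1, 0, 0] [ 0.88 -0.    0.47]
```

Request:
{"op": "apply_moves", "data": {"motion": [[[4.4,0,2.4,0,0,0,60],[8.8,0,4.7,0,0,0,60],[13.2,0,7,0,0,0,60],[17.6,0,9.4,0,0,0,60],[21.2,0,11.3,0,0,0,60],[23.8,0,12.7,0,0,0,60],[25.2,0,13.4,0,0,0,60]]]}}

```text
time: 24.68
position: [0.6108, -0.1606, 0.0262]
tool_rot: [-3.142, -0.489, 0.0]
ft_force: [-3.6, 0.4, 3.3]
gripper_width: 0.0598
grip_force: 2.0
```

Request:
{"op": "apply_moves", "data": {"motion": [[[0.9,0,0.5,0,0,0,60],[1.8,0,1,0,0,0,60],[2.6,0,1.4,0,0,0,60]]]}}

```text
time: 24.93
position: [0.613, -0.1606, 0.026]
tool_rot: [-3.141, -0.488, -0.0]
ft_force: [-3.8, -0.3, 3.5]
gripper_width: 0.0602
grip_force: 2.0
```

Request:
{"op": "apply_moves", "data": {"motion": [[[0.9,0,0.5,0,0,0,60],[1.8,0,1,0,0,0,60]]]}}

```text
time: 25.1
position: [0.615, -0.1606, 0.026]
tool_rot: [-3.141, -0.488, -0.0]
ft_force: [-4.0, -0.1, 3.3]
gripper_width: 0.06
grip_force: 2.0
```

```bash
python3 -c "
from h import *
where()"
```

```text
t 25.1 C [ 0.6273 -0.1606  0.02  ] F [-4.  -0.1  3.3] z [ 0.469  0.    -0.883] q [-0.5   0.38  2.06  0.72  0.35  0.43]
```

Request:
{"op": "apply_moves", "data": {"motion": [[[0.9,0,0.5,0,0,0,60],[1.8,0,1,0,0,0,60]]]}}

```text
time: 25.27
position: [0.6162, -0.1605, 0.0258]
tool_rot: [-3.141, -0.487, 0.0]
ft_force: [-13.5, -1.9, 10.8]
gripper_width: 0.0597
grip_force: 6.8
```

Request:
{"op": "apply_moves", "data": {"motion": [[[0.5,0,0.3,0,0,0,60],[0.9,0,0.5,0,0,0,60],[1.3,0,0.7,0,0,0,60]]]}}

```text
time: 25.52
position: [0.6164, -0.1604, 0.0255]
tool_rot: [-3.141, -0.486, 0.0]
ft_force: [-17.9, -2.3, 13.1]
gripper_width: 0.06
grip_force: 8.7
```

Request:
{"op": "apply_moves", "data": {"motion": [[[0.5,0,0.3,0,0,0,60],[0.9,0,0.5,0,0,0,60],[1.3,0,0.7,0,0,0,60]]]}}

```text
time: 25.77
position: [0.6166, -0.1602, 0.0253]
tool_rot: [-3.141, -0.485, 0.001]
ft_force: [-21.9, -2.7, 14.8]
gripper_width: 0.0599
grip_force: 10.9
```

Request:
{"op": "apply_moves", "data": {"motion": [[[-5,0,-3,0,0,0,60],[-22,0,-12,0,0,0,60],[-50,0,-27,0,0,0,60],[-85,0,-45,0,0,0,60],[-115,0,-61,0,0,0,60],[-115,0,-61,0,0,0,60]]]}}

```text
time: 26.27
position: [0.4844, -0.1585, 0.0245]
tool_rot: [-3.138, -0.484, -0.005]
ft_force: [0.2, 0.2, 0.5]
gripper_width: 0.0601
grip_force: 0.0
```

Run:
```python
from h import *
where()
im=get_image('top')
im=cv2.resize(im[95:290,205:400,::-1],None,fx=3,fy=3,interpolation=cv2.INTER_CUBIC)
cv2.imwrite("pics/top5c.png",np.clip(255*(im/200.)**.7,0,255).astype(np.uint8))
for x,y in((276,110),(440,110)): print(ray("top",205+x/3,95+y/3,.045)-[.616,-.0139])
```

```text
t 26.27 C [ 0.4966 -0.1586  0.0185] F [0.2 0.2 0.5] z [ 0.465  0.002 -0.885] q [-0.68  0.26  2.31  1.02  0.35 -0.03]
[ 0.15195019 -0.01024302]
[ 0.15366734 -0.15531264]
```

View pics/top5c.png

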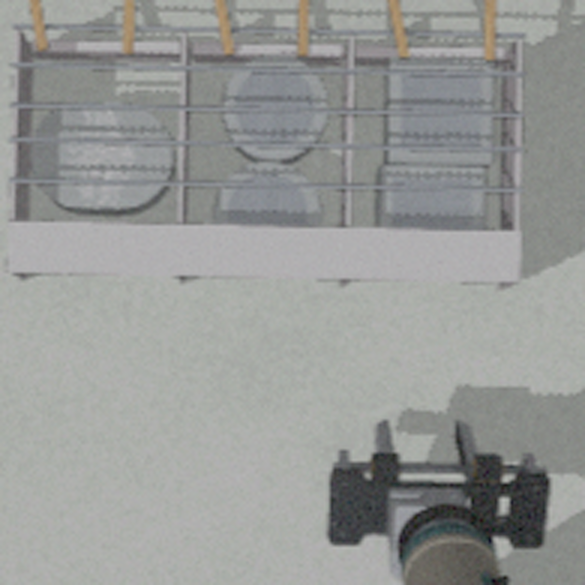

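Both rows are tight at the back, with mate centres at crop row 110 (about 152 mm behind the front edge). The oval hasn't moved and the robot is clear.

```bash
python3 -c "
from station import *
print(finish_job())"
```

```text
the job is handed in; nothing more can be done
None
```

The round and the square tin are each pushed in and tight behind their mates, pressed at about 17 N and 22 N at the wrist, and the job is handed in at about 26 s of the 64 s allowed; no verdict came back.

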